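# Overhang a label plate on the staging ledge

## Task

Get the flat aluminium label plate ready to be picked up by its edge: with the fingertips first push it back until its long side lies flat along the fence of the raised ledge, then push it along the fence to the left until about a third of its length, the end with the two holes, hangs out past the ledge's left end. Only push it: do not pinch, lift or tip it; it finishes flat on the ledge, still along the fence, and the bearing, worm wheel and other things around stay where they are.

Things in the scene. Friction and masses are not known exactly. Their poses are not given: they have to be found in the camera images.
- ledge: fixed raised ledge, dark steel top 162 mm deep (x) by 400 mm long (y) on two grey webs; origin on the bench under the ledge. Its own axes: +x away from the robot toward the fence, +y to the left along the fence. Top surface at z = +60 mm, from x = -90 to +72 mm and y = -200 to +200 mm. Along its back runs a straight bright steel fence 12 mm thick, front face at x = +60 mm, rising 22 mm above the top. Both ends of the ledge are open. Stands turned up to 0.15 rad
- ledge_end (a point): point on the ledge's top surface at its left end, x = +10 mm, y = +200 mm in the ledge's frame (same axes); the plate overhangs past this line toward +y
- fence_face (a point): point at the foot of the fence's front face, middle of its length (x = +60, y = 0, z = +60 mm in the ledge's frame)
- plate: loose bare aluminium plate 100 mm (x) by 150 mm (y), 6 mm thick, about 0.25 kg, lying flat on the ledge, with two 9 mm holes near its +y (left) end, 19 mm from that edge. Origin at the centre of its underside. Starts skewed up to 0.12 rad, 13 to 30 mm (at its middle) in front of the fence, wholly on the ledge with its left edge 30 to 100 mm short of the ledge's left end. Slides with ordinary friction, 2 to 4 N
- plate_lead (a point): middle of the plate's left (+y, holed) edge, on its underside; 75 mm from the plate's origin
- plate_back_left (a point): point on the underside on the plate's back (+x) long edge, 5 mm from its left corner (x = +50, y = +70 mm in the plate's frame)
- plate_back_right (a point): the same near the right corner (x = +50, y = -70 mm)
- bearing: steel ball bearing, 62 mm across, 16 mm high, lying on the ledge near its right end (about y = -165 mm in the ledge's frame); origin at the centre of its underside; leave alone
- worm_wheel: bronze worm wheel on a shaft, 79 mm across and 79 mm high, standing on the bench beyond the ledge's left end, about 100 mm clear of it; origin at the centre of its underside; leave alone
- housing: grey cast gearbox housing, 60 x 91 x 84 mm high, on the bench just beyond the ledge's right end; origin at the centre of its underside; leave alone
- tape_roll: roll of masking tape, 98 mm across, 24 mm high, lying on the bench left in front of the ledge; origin at the centre of its underside; leave alone
- worm_shaft: steel worm shaft, 120 mm long, 24 mm thick, lying on the bench in front of the ledge; origin under its middle; leave alone
- marker: red marker pen, 136 mm long, 16 mm thick, lying on the bench in front of the ledge; origin under its middle; leave alone

How it is judged (in metres and radians):
On the way:
1. the plate's back edge lies along the fence (both corners within 5 mm) before it overhangs the ledge's left end by more than 10 mm (x of each of plate_back_left, plate_back_right in the frame of ledge above 0.055 m and y of plate_lead in the frame of ledge_end below 0.01 m), for 0.2 s.
At the end, for the whole second after the job is handed in: the plate lies still and flat on the ledge, both points of its back edge within 5 mm of the fence, and its left edge 35 to 65 mm past the ledge's left end (a third of its length is 50 mm) (x of each of plate_back_left, plate_back_right in the frame of ledge above 0.055 m and y of plate_lead in the frame of ledge_end between 0.035 and 0.065 m and z of plate in the frame of ledge between 0.056 and 0.064 m and angle between plate's own z axis and vertical below 0.05 rad and linear speed of plate below 0.01 m/s); the robot touches nothing.
It fails at once if the plate is lifted more than 10 mm off the ledge or carried (z of plate in the frame of ledge above 0.07 m).
It fails at once if the plate is tipped (angle between plate's own z axis and vertical above 0.15 rad).
It fails at once if the plate falls off the ledge (z of plate in the frame of ledge below 0.045 m).
It fails at once if any of the other loose things (bearing, worm wheel, housing, worm shaft, marker) is displaced by more than 15 mm (distance of any of bearing, worm_wheel, housing, worm_shaft, marker from where it was at the start of the episode above 0.015 m).
It also fails if it takes over 51 s, if anything falls off the work surface, if the arm or the gripper's body presses on something with over 40 N, if the wrist force passes 120 N, or if a joint passes its speed limit or range.

## Robot

A 7-joint arm with a two-finger parallel gripper is mounted at the origin on a cart in front of the work surface, level with it; the furniture and walls round the work are solid. World frame = base frame: x ahead of the robot, y to its left, z up, the work surface at z = 0. Lengths are in mm, angles in rad, forces in N, time in s.
With the tool pointing down it reaches from about 350 to 900 mm from the base axis. Payload 7.2 kg.
Tool frame: the origin (TCP) lies midway between the tips of the shut fingers; the grasp point (between the pads) lies robot.pinch_z behind it (robot.pinch_z is the distance from the TCP to the grasp point, in mm); z points along the fingers, y is the line along which they close (so a half turn about z gives the same grasp; the last joint's range is limited). The gripper opens to 85 mm and grips with 20 to 120 N. Pads are 22 mm wide; open, the fingers measure 114 mm over their backs; the gripper's body (76 mm by 85 mm) begins 54 mm behind the grasp point. The pads swing forward as they close: fully open they stand 13 mm farther back than shut.
Start: joints at [1.094, 0.411, -0.013, 1.596, 0.006, 1.134, -0.082], TCP at [248.432, -573.508, 193.197] pointing down, gripper open.
Joint ranges: [-2.95, 2.95], [-0.29, 1.99], [-1.47, 1.44], [0.14, 2.54], [-1.03, 4.17], [0.13, 1.85], [-2.86, 2.86]. Speed limits (rad/s): [2.39, 2.39, 3.01, 3.01, 3.14, 3.14, 3.14].

## Interface

Orientations are given as a unit quaternion [w, x, y, z].
In Python, from workcell import robot, snapshot, job gives the robot as it stands. The module is installed in compiled form; this text tells all that it offers.
- The arm moves only by the shell command python3 -m inch 'ROWS'. ROWS is a JSON object of lists of equal length, an entry for each row: "linear": the shift along the tool's x, y, z normalised to -1 to 1, where 1 is 0.5 m, a list of three; "angular": the turn, a rotation vector about the tool's x, y, z normalised to -1 to 1, where 1 is pi rad, a list of three; "fingers": the opening, from 0 (shut) to 1 (fully open). In form: {"linear": [[dx, dy, dz], ...], "angular": [[wx, wy, wz], ...], "fingers": [fingers, ...]}. A call has exactly 10 rows; each row shifts and turns the commanded pose from where the row before left it, along the tool's axes as they then stand; what a row does not reach is not made up. A row lasts 1/12 s, in which the tool goes at most 41.7 mm and 7.16 degrees, less where a joint would pass 70% of its speed; a pose out of reach is approached as far as the arm can. A call with a number of a shift or a turn outside -1 to 1 is refused whole. A call with a gripper value outside its range is refused whole. The fingers move at their own pace and stop on an object; the grip force is fixed at half the most. Time passes only in rows, so rows that do not move let the fingers close, or fill a call up. It gives the time, the measured TCP pose, the force, the opening and the grip force at its end, in the units of the state.
- robot.sense(): the state, without advancing time (a new reading comes with each control period).
- snapshot(name): name is "scene" or "top"; returns a dict with "color" (400x640x3 uint8, blue, green, red), "z_map" (400x640 float32, mm along the optical axis (not along the pixel's ray), 0 where there is no reading), "fov_y" (degrees; the focal length in pixels is half the picture's height over the tangent of half this angle, whatever the lens; pixels are square), "cx", "cy" (the principal point, pixels), "k1" (the pictures are not rectified: a ray, as slopes to the right and down, at radius r is drawn at 1 + k1 r^2 times it, then the intrinsics apply), "T" (4x4, takes a point from camera to world coordinates). Camera axes: x right, y down, z forward; pixel columns grow to the right and rows downward; lengths in mm; the calibration is good to about 2 mm. A picture is of the moment at which its call begins.
- job.close_job(): hands the job in; it is judged then, once.
The state is a dict: "clock": time; "q": joint angles; "qvel": joint speeds; "effort": joint torques, N m; "position": TCP position; "tool_rot": TCP orientation; "contact_force": force on the tool from outside, world axes, zero at the start; "torque": the same for the moment, N m; "gripper_width": finger opening in mm; "grip_force": force on a finger pad.
Only numpy, scipy, OpenCV 4.12 (cv2) and the standard library are available. Lean on these libraries where they do the work, as an engineer would, in place of code of your own. Each camera call takes 0.05 s, during which the arm holds its last target. There are 200 camera calls.

## Working session

There is one attempt and no reset: what is moved stays moved. The work goes in short steps, Python scripts to look and compute and a shell command to move; the robot and the scene stay as the last step left them, time stands still between calls to the robot, and variables do not carry over. Pictures are saved under pics/ and viewed, at most 10 in all, crops included, and the job is handed in when it is done.

```bash
mkdir -p pics; cat > h.py <<'E'
import numpy as np, cv2
from workcell import robot, snapshot, job
def K(s):
    f=200/np.tan(np.radians(s["fov_y"])/2); return f
def ray(s,u,v):
    f=K(s); d=np.array([(u-s["cx"])/f,(v-s["cy"])/f]); p=d.copy()
    for _ in range(20): p=d/(1+s["k1"]*(p@p))
    return np.array([p[0],p[1],1.])
def onplane(s,u,v,z):
    T=np.array(s["T"]); r=T[:3,:3]@ray(s,u,v); o=T[:3,3]; return o+r*(z-o[2])/r[2]
def cloud(s):
    f=K(s); v,u=np.mgrid[:400,:640]; d=np.stack([(u-s["cx"])/f,(v-s["cy"])/f],-1); p=d.copy()
    for _ in range(20): p=d/(1+s["k1"]*(p**2).sum(-1,keepdims=True))
    z=s["z_map"][...,None]; P=np.concatenate([p*z,z],-1); T=np.array(s["T"])
    return P@T[:3,:3].T+T[:3,3]
E
python3 - <<'E'
from h import *
for n in("top","scene"):
    s=snapshot(n); cv2.imwrite(f"pics/{n}0.png",s["color"]); print(n,{k:s[k] for k in("fov_y","cx","cy","k1")},np.round(s["T"],3).tolist())
    np.savez(f"{n}0.npz",**s)
s=robot.sense(); print(s["clock"],s["position"],s["tool_rot"],s["contact_force"],robot.pinch_z)
E
```

```text
top {'fov_y': 45.79233493831182, 'cx': 319.049808693656, 'cy': 200.21890315137503, 'k1': 0.0365432285163402} [[-0.021, -0.989, 0.145, 278.077], [-1.0, 0.022, 0.008, 83.218], [-0.011, -0.145, -0.989, 1270.018], [0.0, 0.0, 0.0, 1.0]]
scene {'fov_y': 57.28106112211488, 'cx': 316.426318325422, 'cy': 202.53442245626752, 'k1': 0.015682523712741838} [[-0.606, -0.615, 0.504, -43.596], [-0.795, 0.476, -0.375, 459.626], [-0.009, -0.629, -0.778, 878.596], [0.0, 0.0, 0.0, 1.0]]
0.1 [ 248.18560515 -573.059692    192.41299023] [-7.22630985e-04  9.79184377e-01  2.02971411e-01 -2.00469716e-04] [ 0.45593789 -0.10376755  0.09684006] 18.700000000000003
```

View pics/top0.png

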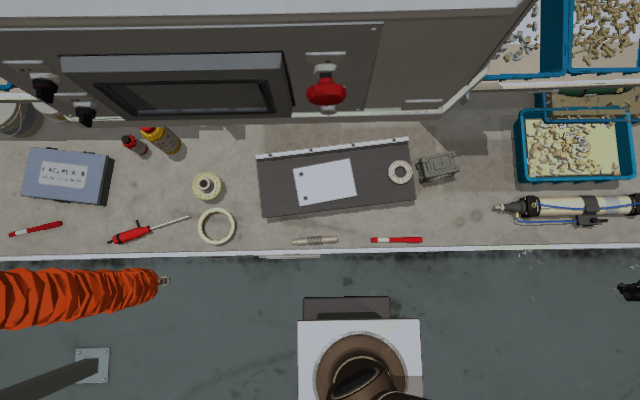

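View pics/scene0.png

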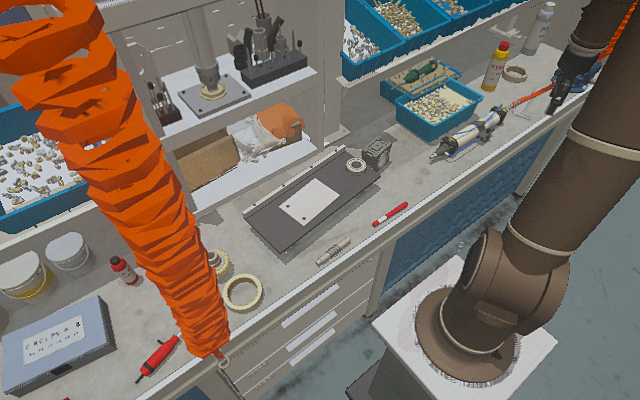

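The top view shows the ledge at about (258–413, 140–217), with the fence running from (256,157) to (408,139). The plate covers (294–356, 158–206) with its holes on the left at about (301,174) and (304,196). The bearing is at (400,172) and the worm wheel at (207,186). The scene view agrees.

```bash
cat >> h.py <<'E'
def plate(s,show=True):
    P=cloud(s); g=s["color"]; hsv=cv2.cvtColor(g,cv2.COLOR_BGR2HSV)
    box=(P[...,2]>45)&(P[...,2]<75)&(P[...,0]>350)&(P[...,0]<800)&(P[...,1]>-150)&(P[...,1]<400)
    m=((hsv[...,2]>150)&(hsv[...,1]<60)&box).astype(np.uint8)
    n,l,st,c=cv2.connectedComponentsWithStats(m,connectivity=4); i=1+st[1:,4].argmax()
    cs,_=cv2.findContours((l==i).astype(np.uint8),cv2.RETR_EXTERNAL,cv2.CHAIN_APPROX_NONE)
    c=max(cs,key=cv2.contourArea)[:,0,:]
    W=np.array([onplane(s,u,v,66)[:2] for u,v in c],np.float32)
    r=cv2.minAreaRect(W); return r,cv2.boxPoints(r),st[i],P,m
E
python3 - <<'E'
from h import *
for n in("top","scene"):
    s=dict(np.load(f"{n}0.npz")); r,b,st,P,m=plate(s); print(n,r,np.round(b,1).tolist(),st)
    # ledge top: dark pixels at z~60
    v=s["color"].max(-1); d=(v<110)&(abs(P[...,2]-60)<8)&(P[...,0]>350)&(P[...,0]<800)&(P[...,1]>-200)&(P[...,1]<450)
    d=(d|(m>0)).astype(np.uint8); k,l,stt,c=cv2.connectedComponentsWithStats(d); i=1+stt[1:,4].argmax()
    Q=np.array([onplane(s,u,w,60)[:2] for w,u in np.argwhere(l==i)],np.float32)
    rr=cv2.minAreaRect(Q); print(" ledge",rr,np.round(cv2.boxPoints(rr),1).tolist(),stt[i])
    f=(abs(P[...,2]-82)<6)&(v>140)&(P[...,0]>400)&(P[...,0]<800)&(P[...,1]>-200)&(P[...,1]<400)
    k,l,stt,c=cv2.connectedComponentsWithStats(f.astype(np.uint8)); i=1+stt[1:,4].argmax()
    Q=np.array([onplane(s,u,w,82)[:2] for w,u in np.argwhere(l==i)],np.float32)
    rr=cv2.minAreaRect(Q); print(" fence",rr,np.round(cv2.boxPoints(rr),1).tolist(),stt[i])
    if n=="top":
        for lo,hi in((100,200),(200,400),(400,700),(700,1100)):
            q=P[(P[...,2]>lo)&(P[...,2]<hi)&(abs(P[...,1]-100)<250)&(P[...,0]>350)]; print(lo,hi,len(q),np.percentile(q[:,0],[0,1,5]) if len(q) else 0)
E
```

```text
top ((502.0141906738281, 78.96627807617188), (98.86710357666016, 148.7506103515625), 9.38170337677002) [[441.1000061035156, 144.3000030517578], [465.3999938964844, -2.5], [562.9000244140625, 13.600000381469727], [538.7000122070312, 160.39999389648438]] [ 293  159   64   47 2130]
 ledge ((508.5478515625, 49.19688415527344), (153.8267364501953, 400.74786376953125), 5.683755397796631) [[412.20001220703125, 241.0], [451.8999938964844, -157.8000030517578], [604.9000244140625, -142.60000610351562], [565.2000122070312, 256.20001220703125]] [ 256  142  161   76 8438]
 fence ((583.1397705078125, 110.00798034667969), (10.572477340698242, 208.8399658203125), 5.749815940856934) [[567.4000244140625, 213.39999389648438], [588.2999877929688, 5.599999904632568], [598.9000244140625, 6.599999904632568], [577.9000244140625, 214.39999389648438]] [271 144  82  13 312]
100 200 0 0
200 400 0 0
400 700 3868 [470.20582735 470.78633087 471.13719623]
700 1100 52030 [440.07101926 447.35465439 458.63642511]
scene ((503.0016784667969, 78.27388000488281), (101.09762573242188, 150.5116424560547), 9.515214920043945) [[440.70001220703125, 144.10000610351562], [465.6000061035156, -4.300000190734863], [565.2999877929688, 12.399999618530273], [540.4000244140625, 160.89999389648438]] [ 279  178   61   48 1411]
 ledge ((510.0458984375, 50.71589660644531), (163.77386474609375, 400.82928466796875), 5.420027256011963) [[409.6000061035156, 242.5], [447.5, -156.5], [610.5, -141.10000610351562], [572.5999755859375, 258.0]] [ 244  150  137  104 5491]
 fence ((575.9229125976562, 186.3743896484375), (11.472379684448242, 141.06124877929688), 5.728386878967285) [[563.2000122070312, 256.0], [577.2999877929688, 115.5999984741211], [588.7000122070312, 116.80000305175781], [574.5999755859375, 257.1000061035156]] [242 185  42  29 158]
```

```bash
python3 - <<'E'
from h import *
s=dict(np.load("top0.npz")); cv2.imwrite("pics/crop0.png",cv2.resize(s["color"][120:230,180:470],None,fx=2.7,fy=2.7,interpolation=cv2.INTER_CUBIC))
P=cloud(s)
for u,v in((300,185),(325,180),(270,200),(330,150),(400,160),(207,180),(437,165)): print(u,v,np.round(P[v,u]))
E
```

```text
300 185 [495. 142.  65.]
325 180 [508.  77.  61.]
270 200 [459. 220.  60.]
330 150 [582.  62.  83.]
400 160 [ 553. -117.   74.]
207 180 [511. 379.  80.]
437 165 [ 535. -209.   85.]
```

View pics/crop0.png

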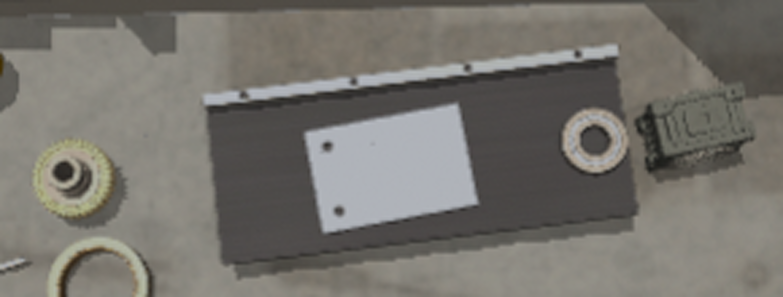

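```bash
cat >> h.py <<'E'
from scipy.spatial.transform import Rotation as R
YAW=np.radians(5.65); EX=np.array([np.cos(YAW),np.sin(YAW)]); EY=np.array([-EX[1],EX[0]]); O=525.7*EX-0.5*EY
def led(p): p=np.asarray(p)[...,:2]; return np.stack([(p-O)@EX,(p-O)@EY],-1)
def plan(lx,ly,z,psi=95.65):
    s=robot.sense(); w,x,y,zz=s["tool_rot"]; r=R.from_quat([x,y,zz,w]); p=s["position"]
    want=R.from_euler("xz",[180,psi],degrees=True); e=(r.inv()*want).as_rotvec()
    d=r.inv().apply(np.r_[O+lx*EX+ly*EY,z]-p)
    print("t",round(s["clock"],2),"ledge",led(p).round(1),"z",round(p[2],1),"psi",round(np.degrees(np.arctan2(*r.as_matrix()[[1,0],0])),2),"F",np.round(s["contact_force"],1))
    print("lin total",(d/500).round(4),"mm",d.round(1),"ang",(e/np.pi).round(4))
E
python3 - <<'E'
from h import *
for n in("top","scene"):
    r,b,_,P,_=plate(dict(np.load(f"{n}0.npz"))); print(led(b).round(1).tolist(),led(r[0]).round(1))
q=P[(P[...,2]>300)&(abs(P[...,1]-60)<200)&(P[...,0]>350)&(P[...,0]<700)]
P=cloud(dict(np.load("top0.npz"))); q=P[(P[...,2]>150)&(abs(P[...,1]-60)<250)&(P[...,0]>350)]; i=q[:,2].argsort()[:3]; print(q[i].round())
E
python3 -m inch '{"linear":[[0,0,0],[0,0,0],[0,0,0],[0,0,0],[0,0,0],[0,0,0],[0,0,0],[0,0,0],[0,0,0],[0,0,0]],"angular":[[0,0,-0.0395],[0,0,-0.0395],[0,0,-0.0395],[0,0,-0.0395],[0,0,-0.0395],[0,0,-0.0395],[0,0,-0.0395],[0,0,-0.0395],[0,0,-0.0395],[0,0,-0.0395]],"fingers":[0,0,0,0,0,0,0,0,0,0]}'
python3 -c "from h import *; plan(-115,29,190)"
```

```text
[[-72.5, 100.7], [-62.8, -47.8], [35.8, -41.3], [26.1, 107.1]] [-18.4  29.7]
[[-72.9, 100.5], [-62.8, -49.6], [38.1, -42.8], [27.9, 107.4]] [-17.4  28.9]
[[ 500. -106.  646.]
 [ 502. -106.  646.]
 [ 499. -106.  646.]]
clock: 0.93
position: [248.2, -573.2, 192.7]
tool_rot: [-0.0, 0.676, 0.737, 0.0]
contact_force: [0.0, 0.1, -0.7]
gripper_width: 0.0
grip_force: 0.0
t 0.93 ledge [-335.1 -594.4] z 192.7 psi 94.87 F [ 0.   0.1 -0.7]
lin total [1.2526 0.4233 0.0064] mm [626.3 211.6   3.2] ang [-0.0001 -0.0003 -0.0043]
```

```bash
python3 -m inch '{"linear":[[0.0626,0.0212,0],[0.0626,0.0212,0],[0.0626,0.0212,0],[0.0626,0.0212,0],[0.0626,0.0212,0],[0.0626,0.0212,0],[0.0626,0.0212,0],[0.0626,0.0212,0],[0.0626,0.0212,0],[0.0626,0.0212,0]],"angular":[[0,0,-0.0043],[0,0,0],[0,0,0],[0,0,0],[0,0,0],[0,0,0],[0,0,0],[0,0,0],[0,0,0],[0,0,0]],"fingers":[0,0,0,0,0,0,0,0,0,0]}'
python3 -c "from h import *; plan(-115,29,190)"
```

```text
clock: 1.77
position: [325.3, -250.5, 193.0]
tool_rot: [-0.0, 0.674, 0.739, -0.0]
contact_force: [1.6, -0.5, 0.7]
gripper_width: 0.2
grip_force: 0.0
t 1.77 ledge [-226.6 -280.8] z 193.0 psi 95.28 F [ 1.6 -0.5  0.7]
lin total [0.6211 0.2193 0.0059] mm [310.6 109.6   3. ] ang [-0.0001  0.     -0.002 ]
```

```bash
python3 -m inch '{"linear":[[0.068,0.024,0],[0.068,0.024,0],[0.068,0.024,0],[0.068,0.024,0],[0.068,0.024,0],[0.068,0.024,0],[0.068,0.024,0],[0.068,0.024,0],[0.068,0.024,0],[0,0,0]],"angular":[[0,0,-0.002],[0,0,0],[0,0,0],[0,0,0],[0,0,0],[0,0,0],[0,0,0],[0,0,0],[0,0,0],[0,0,0]],"fingers":[0,0,0,0,0,0,0,0,0,0]}'
python3 -c "from h import *; plan(-115,29,63)"
```

```text
clock: 2.6
position: [404.1, 69.7, 193.8]
tool_rot: [-0.0, 0.669, 0.744, 0.002]
contact_force: [-0.7, -0.6, 0.4]
gripper_width: -0.5
grip_force: 0.0
t 2.6 ledge [-116.7   30.1] z 193.8 psi 96.07 F [-0.7 -0.6  0.4]
lin total [-0.003   0.0028  0.2617] mm [ -1.5   1.4 130.8] ang [ 0.0008 -0.001   0.0023]
```

```bash
python3 -m inch '{"linear":[[0,0,0.029],[0,0,0.029],[0,0,0.029],[0,0,0.029],[0,0,0.029],[0,0,0.029],[0,0,0.029],[0,0,0.029],[0,0,0.028],[0,0,0]],"angular":[[0,0,0.002],[0,0,0],[0,0,0],[0,0,0],[0,0,0],[0,0,0],[0,0,0],[0,0,0],[0,0,0],[0,0,0]],"fingers":[0,0,0,0,0,0,0,0,0,0]}'
python3 -c "from h import *; plan(-55,29,63)"
```

```text
clock: 3.43
position: [401.2, 62.5, 61.1]
tool_rot: [-0.001, 0.674, 0.739, -0.001]
contact_force: [0.1, -0.1, 0.3]
gripper_width: 0.2
grip_force: 0.0
t 3.43 ledge [-120.3   23.2] z 61.1 psi 95.31 F [ 0.1 -0.1  0.3]
lin total [ 0.0123  0.1305 -0.0043] mm [ 6.2 65.2 -2.2] ang [-0.0013 -0.0001 -0.0019]
```

```bash
python3 -m inch '{"linear":[[0.0062,0,-0.004],[0.0062,0,0],[0,0.01,0],[0,0.01,0],[0,0.01,0],[0,0.01,0],[0,0.01,0],[0,0.01,0],[0,0.01,0],[0,0.01,0]],"angular":[[0,0,-0.002],[0,0,0],[0,0,0],[0,0,0],[0,0,0],[0,0,0],[0,0,0],[0,0,0],[0,0,0],[0,0,0]],"fingers":[0,0,0,0,0,0,0,0,0,0]}'
python3 -c "from h import *; plan(-55,29,63)"
```

```text
clock: 4.27
position: [442.8, 73.1, 65.1]
tool_rot: [-0.0, 0.671, 0.741, -0.0]
contact_force: [1.0, -0.2, 0.1]
gripper_width: 0.2
grip_force: 0.0
t 4.27 ledge [-77.9  29.6] z 65.1 psi 95.65 F [ 1.  -0.2  0.1]
lin total [-0.0012  0.0458  0.0042] mm [-0.6 22.9  2.1] ang [-0. -0.  0.]
```

```bash
python3 -m inch '{"linear":[[0,-0.014,0],[0,-0.014,0],[0,0,0.004],[0,0,0],[0,0,0],[0,0,0],[0,0,0],[0,0,0],[0,0,0],[0,0,0]],"angular":[[0,0,0],[0,0,0],[0,0,0],[0,0,0],[0,0,0],[0,0,0],[0,0,0],[0,0,0],[0,0,0],[0,0,0]],"fingers":[0,0,0,0,0,0,0,0,0,0]}'
python3 - <<'E'
from h import *
plan(-55,29,63); s=snapshot("top"); r,b,*_=plate(s); print(led(b).round(1).tolist()); plan(-55,29,63); cv2.imwrite("pics/c1.png",cv2.resize(s["color"][120:230,240:440],None,fx=3.5,fy=3.5))
E
```

```text
clock: 5.1
position: [428.4, 71.7, 63.2]
tool_rot: [0.0, 0.671, 0.741, 0.0]
contact_force: [0.9, -0.2, -0.4]
gripper_width: 0.2
grip_force: 0.0
t 5.1 ledge [-92.3  29.6] z 63.2 psi 95.65 F [ 0.9 -0.2 -0.4]
lin total [-0.0013  0.0746  0.0004] mm [-0.6 37.3  0.2] ang [0. 0. 0.]
[[9.0, 105.3], [20.4, 59.6], [36.4, 63.5], [25.0, 109.3]]
t 5.15 ledge [-92.3  29.7] z 63.2 psi 95.66 F [ 0.5  0.4 -0.1]
lin total [-0.0014  0.0747  0.0004] mm [-0.7 37.3  0.2] ang [ 0. -0.  0.]
```

View pics/c1.png

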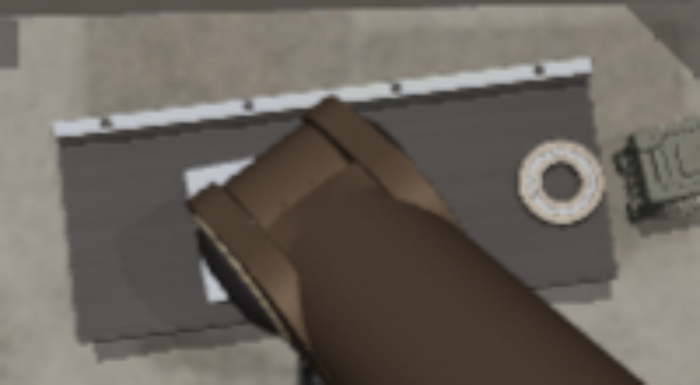

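```bash
python3 -m inch '{"linear":[[0,0.006,0.001],[0,0.006,0],[0,0.006,0],[0,0.006,0],[0,0.006,0],[0,0.006,0],[0,0.006,0],[0,0.006,0],[0,0,0],[0,0,0]],"angular":[[0,0,0],[0,0,0],[0,0,0],[0,0,0],[0,0,0],[0,0,0],[0,0,0],[0,0,0],[0,0,0],[0,0,0]],"fingers":[0,0,0,0,0,0,0,0,0,0]}'
python3 - <<'E'
from h import *
plan(-55,29,63); s=snapshot("scene"); r,b,*_=plate(s); print(led(b).round(1).tolist()); cv2.imwrite("pics/c2.png",cv2.resize(s["color"][130:270,220:420],None,fx=3.5,fy=3.5))
E
```

```text
clock: 5.98
position: [452.3, 74.1, 62.6]
tool_rot: [-0.0, 0.671, 0.741, -0.0]
contact_force: [-0.2, 0.1, 0.1]
gripper_width: 0.3
grip_force: 0.0
t 5.98 ledge [-68.3  29.7] z 62.6 psi 95.66 F [-0.2  0.1  0.1]
lin total [-0.0015  0.0267 -0.0008] mm [-0.7 13.3 -0.4] ang [-0.0001 -0.      0.    ]
[[-73.4, 100.5], [-64.1, -20.5], [36.5, -12.8], [27.2, 108.2]]
```

View pics/c2.png

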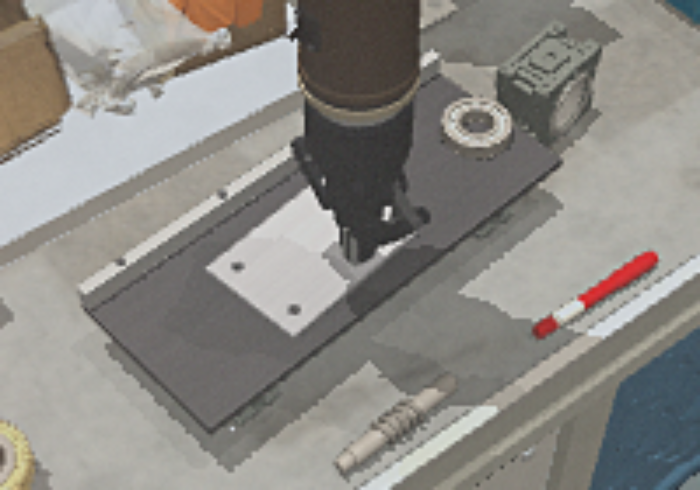

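The plate hasn't moved. Its left corners are unchanged and the fingertip, at crop (355,258), appears to be at or above the front edge. I'll check this with depth.

```bash
python3 - <<'E'
from h import *
s=snapshot("scene"); P=cloud(s); 
for u,v in((321,203),(322,201),(320,204),(324,203),(318,203)): print(u,v,s["color"][v,u],"led",led(P[v,u]).round(1),"z",P[v,u,2].round(1),"onz63",led(onplane(s,u,v,63)).round(1))
p=robot.sense()["position"]; T=np.linalg.inv(s["T"])
for z in(0,20): 
    c=T@np.r_[p[0],p[1],p[2]+z,1]; a=c[:2]/c[2]; a=a*(1+s["k1"]*(a@a)); print("proj",K(s)*a[0]+s["cx"],K(s)*a[1]+s["cy"])
q=P[185:212,305:345].reshape(-1,3); q=q[(q[:,2]>67)&(q[:,2]<90)&(abs(led(q)[:,0]+68)<40)&(abs(led(q)[:,1]-30)<30)]
print(np.c_[led(q),q[:,2]].round(0)[q[:,2].argsort()][:25].tolist())
E
```

```text
321 203 [105 107 109] led [-75.8  37.8] z 113.3 onz63 [-46.3   9.9]
322 201 [62 62 65] led [-78.   36.2] z 122.5 onz63 [-42.9   2.7]
320 204 [91 97 95] led [-523.8  462.2] z 878.6 onz63 [-47.   14.5]
324 203 [54 55 55] led [-82.8  33.4] z 116.0 onz63 [-52.2   3.6]
318 203 [104 106 107] led [-65.7  39.5] z 105.7 onz63 [-40.4  16.1]
proj 321.3414105934053 211.3401036029957
proj 321.3485138767948 206.9321940462344
[[-36.0, 31.0, 67.0], [-36.0, 47.0, 67.0], [-46.0, 36.0, 67.0], [-49.0, 32.0, 67.0], [-54.0, 48.0, 67.0], [-35.0, 15.0, 67.0], [-58.0, 2.0, 67.0], [-62.0, 14.0, 67.0], [-35.0, 42.0, 67.0], [-60.0, 11.0, 67.0], [-57.0, 40.0, 67.0], [-42.0, 56.0, 67.0], [-59.0, 38.0, 67.0], [-54.0, 28.0, 67.0], [-66.0, 25.0, 67.0], [-56.0, 31.0, 67.0], [-39.0, 23.0, 67.0], [-46.0, 21.0, 67.0], [-31.0, 26.0, 67.0], [-56.0, 46.0, 68.0], [-37.0, 20.0, 68.0], [-35.0, 27.0, 68.0], [-32.0, 47.0, 68.0], [-49.0, 55.0, 68.0], [-57.0, 20.0, 68.0]]
```

```bash
python3 - <<'E'
from h import *
s=snapshot("scene"); c=s["color"][180:230,290:350]; cv2.imwrite("pics/c3.png",cv2.resize(c,None,fx=10,fy=10,interpolation=cv2.INTER_NEAREST))
E
```

```text
(no output)
```

View pics/c3.png

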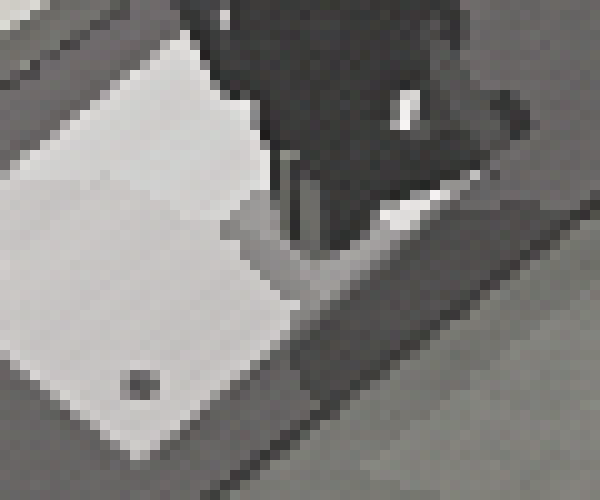

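```bash
python3 - <<'E'
from h import *
s=snapshot("scene"); P=cloud(s)
print("z above bench, rows 198..213, cols 312..330"); print(P[198:214,312:331,2].round().astype(int))
print("bright"); print(s["color"][198:214,312:331].max(-1))
t=snapshot("top"); Q=cloud(t); 
E
```

```text
z above bench, rows 198..213, cols 312..330
[[ 63  66  67  66  67 116 127 130 136 138 143 138 141 152 155 160 160 165
  168]
 [ 65  65  66  68  65 115 123 126 129 132 131 133 134 149 153 153 156 162
  165]
 [ 65  67  68  66  65  66 122 125 127 127 125 131 129 126 149 150 154  65
   65]
 [ 67  65  64  64  64  65 115 118 120 123 122 127 126 123 121 118  65  64
   68]
 [ 67  66  63  66  65  65 109 115 118 121 117 120 122 116 115 111  64  66
   66]
 [ 67  67  68  68  66  66 105 110 114 113 112 117 118 113  67  66  66  65
   65]
 [ 66  65  69  67 879  67  64 106 109 110 109 112 111  69  67  66  67  65
   62]
 [ 67  67  63  67  65  68  66  68  66 104 101 105  64  65  68  67  64  59
   62]
 [ 66  67  67  68  65  66  66  65  66  65  65  64  65  68  67  66  58  61
   58]
 [ 66  65  64  68  66  63  66  66  68  67  67  66  65  67  63  59  58  62
   59]
 [ 69  66  67  66  66  66  68  64  64  66  66  66  67  64  62  61  62  59
   59]
 [ 66  70  66  67  66  65  65  64  67  65  67  67  61  57  60  62  59  59
   59]
 [ 66  66  67  66  67  64  68  66  67  65  63  60  60  59  62  58  60  61
   59]
 [ 
[... 844 characters left out ...]
 161 121  96 100 122 169 162 162 150 120  91
   73]
 [199 198 199 131 137 141 144 147 160 146 162 160 160 162 149 113  94  77
   73]
 [197 197 203 202 130 138 141 143 157 157 158 158 159 134 110  83  78  75
   75]
 [195 199 198 201 204 134 137 140 140 158 158 159 134  98  81  76  80  83
   82]
 [199 195 196 202 201 203 127 133 140 140 162 135 101  70  78  79  80  75
   78]
 [196 194 199 197 198 200 206 213 138 146 116  90  75  76  76  81  82  80
   87]
 [195 198 198 197 197 199 202 136 133 119  91  76  79  78  81  80  78  84
   83]
 [198 197 196 195 200 201 206 130 107  89  67  74  80  82  82  82  82  79
   80]
 [195 197 193 197 199 206 159 105  87  68  78  74  79  75  76  75  84  79
   83]]
```

```bash
python3 - <<'E'
from h import *
for n in("scene","top"):
    s=snapshot(n); P=cloud(s); L=led(P); q=np.c_[L.reshape(-1,2),P[...,2].ravel()]
    q=q[(abs(q[:,0]+68)<90)&(abs(q[:,1]-30)<90)&(q[:,2]>72)]
    for z in range(70,420,10 if n=="scene" else 30):
        a=q[(q[:,2]>=z)&(q[:,2]<z+(10 if n=="scene" else 30))]
        if len(a)>3: print(n,z,len(a),"x",np.percentile(a[:,0],[2,50,98]).round(),"y",np.percentile(a[:,1],[2,50,98]).round())
s=robot.sense(); print(s["q"],s["position"])
E
```

```text
scene 100 9 x [-81. -74. -57.] y [34. 38. 40.]
scene 110 22 x [-83. -78. -62.] y [22. 36. 41.]
scene 120 24 x [-84. -76. -57.] y [31. 36. 40.]
scene 130 15 x [-84. -74. -65.] y [34. 39. 40.]
scene 140 23 x [-99. -68. -39.] y [36. 40. 43.]
scene 150 63 x [-104.  -83.  -33.] y [18. 39. 42.]
scene 160 52 x [-111.  -83.  -28.] y [22. 40. 45.]
scene 170 66 x [-119.  -65.  -21.] y [34. 41. 46.]
scene 180 77 x [-131.  -81.  -13.] y [27. 40. 46.]
scene 190 111 x [-131. -111.  -13.] y [19. 38. 48.]
scene 200 66 x [-117.  -97.  -63.] y [23. 39. 49.]
scene 210 41 x [-112. -106.  -91.] y [19. 36. 40.]
scene 220 20 x [-108. -106.  -87.] y [21. 34. 55.]
scene 230 75 x [-108.  -98.  -54.] y [16. 52. 66.]
scene 240 85 x [-108.  -95.  -52.] y [11. 55. 67.]
scene 250 90 x [-107.  -97.  -58.] y [12. 53. 66.]
scene 260 90 x [-107.  -96.  -54.] y [12. 54. 66.]
scene 270 146 x [-107.  -94.  -56.] y [13. 53. 66.]
scene 280 5 x [-110. -103.  -86.] y [30. 51. 56.]
scene 290 131 x [-110. -100.  -54.] y [ 9. 56. 69.]
scene 300 101 x [-111. -100.  -52.] y [11. 56. 69.]
scene 310 132 x [-110.  -96.  -45.] y [ 7. 56. 68.]
scene 320 110 x [-109.  -99.  -61.] y [14. 54. 68.]
scene 330 108 x [-109.  -99.  -60.] y [10. 53. 68.]
scene 340 114 x [-109.  -99.  -69.] y [12. 54. 73.]
scene 350 139 x [-109.  -95.  -62.] y [12. 58. 81.]
scene 360 139 x [-109.  -94.  -58.] y [12. 58. 72.]
scene 370 132 x [-109.  -99.  -54.] y [11. 55. 68.]
scene 380 130 x [-109.  -98.  -54.] y [12. 56. 68.]
scene 390 98 x [-110.  -99.  -64.] y [15. 53. 68.]
scene 400 74 x [-112. -104.  -79.] y [13. 59. 75.]
scene 410 87 x [-119.  -93.  -65.] y [52. 69. 83.]
top 160 24 x [-132. -118. -104.] y [18. 37. 41.]
top 190 48 x [-132. -127. -112.] y [18. 31. 39.]
top 220 7 x [-103.  -99.  -92.] y [47. 53. 59.]
[ 0.34855044  0.40274328 -0.74612483  2.08661775  0.38420897  0.78960853
 -0.53477049] [452.12896897  74.00397344  62.71166612]
```

```bash
python3 -m inch '{"linear":[[0,0,-0.04],[0,0,-0.035],[-0.03,0.0195,0],[-0.03,0.0195,0],[-0.03,0.0195,0],[-0.03,0.0195,0],[-0.03,0.0195,0],[-0.03,0.0195,0],[-0.03,0.0195,0],[-0.03,0.0195,0]],"angular":[[0,0,0],[0,0,0],[0,0,0],[0,0,0],[0,0,0],[0,0,0],[0,0,0],[0,0,0],[0,0,0],[0,0,0]],"fingers":[0,0,0,0,0,0,0,0,0,0]}'
python3 -m inch '{"linear":[[0,0,0],[0,0,0],[0,0,0.01],[0,0,0.01],[0,0,0.01],[0,0,0.01],[0,0,0.01],[0,0,0.01],[0,0,0],[0,0,0]],"angular":[[0,0,0],[0,0,0],[0,0,0],[0,0,0],[0,0,0],[0,0,0],[0,0,0],[0,0,0],[0,0,0],[0,0,0]],"fingers":[0,0,0,0,0,0,0,0,0,0]}'
python3 - <<'E'
from h import *
plan(10,-90,60)
s=snapshot("scene"); r,b,*_=plate(s); print("plate",led(b).round(1).tolist())
cv2.imwrite("pics/c4.png",cv2.resize(s["color"][130:230,250:410],None,fx=5,fy=5,interpolation=cv2.INTER_NEAREST))
E
```

```text
clock: 7.17
position: [542.0, -38.5, 100.2]
tool_rot: [0.0, 0.671, 0.741, -0.0]
contact_force: [0.0, -0.2, -0.7]
gripper_width: 0.1
grip_force: 0.0
clock: 8.0
position: [541.4, -37.6, 69.8]
tool_rot: [-0.0, 0.671, 0.741, -0.0]
contact_force: [0.9, 0.4, -0.0]
gripper_width: -0.0
grip_force: 0.0
t 8.0 ledge [  9.4 -90.2] z 69.8 psi 95.67 F [ 0.9  0.4 -0. ]
lin total [0.0004 0.0012 0.0196] mm [0.2 0.6 9.8] ang [-0.0002 -0.0001  0.0001]
plate [[-73.2, 101.2], [-62.8, -49.0], [38.0, -42.0], [27.6, 108.2]]
```

View pics/c4.png

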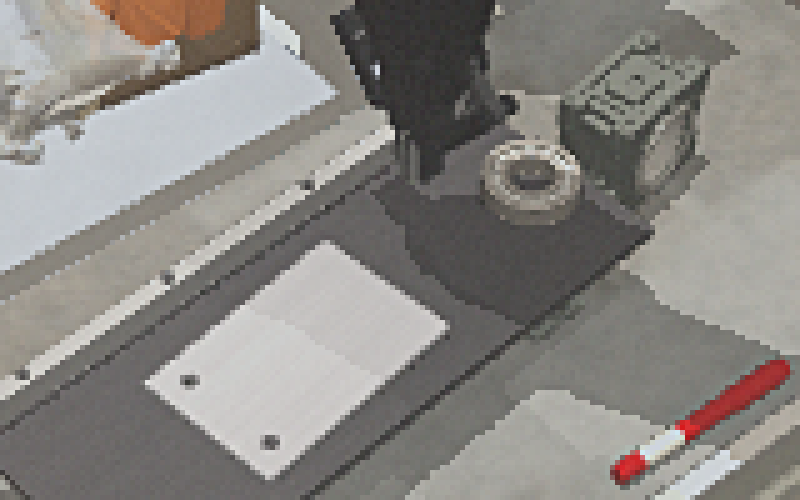

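The shut fingers hang over bare ledge at crop (425,175), well clear of the plate. The plate has not moved at all, so I'll find the true tip height by touch.

```bash
python3 -m inch '{"linear":[[0,0,0.004],[0,0,0.004],[0,0,0.004],[0,0,0.003],[0,0,0.002],[0,0,0.002],[0,0,0.002],[0,0,0.002],[0,0,0],[0,0,0]],"angular":[[0,0,0],[0,0,0],[0,0,0],[0,0,0],[0,0,0],[0,0,0],[0,0,0],[0,0,0],[0,0,0],[0,0,0]],"fingers":[0,0,0,0,0,0,0,0,0,0]}'

```

```text
clock: 8.88
position: [541.6, -37.7, 58.7]
tool_rot: [-0.0, 0.671, 0.741, -0.0]
contact_force: [0.4, 0.5, -0.4]
gripper_width: -0.0
grip_force: 0.0
```

```bash
python3 -m inch '{"linear":[[0,0,0.003],[0,0,0.003],[0,0,0.003],[0,0,0.003],[0,0,0.003],[0,0,0.003],[0,0,0.003],[0,0,0.003],[0,0,0],[0,0,0]],"angular":[[0,0,0],[0,0,0],[0,0,0],[0,0,0],[0,0,0],[0,0,0],[0,0,0],[0,0,0],[0,0,0],[0,0,0]],"fingers":[0,0,0,0,0,0,0,0,0,0]}'
python3 -m inch '{"linear":[[0,0,0.003],[0,0,0.003],[0,0,0.003],[0,0,0.003],[0,0,0.003],[0,0,0],[0,0,0],[0,0,0],[0,0,0],[0,0,0]],"angular":[[0,0,0],[0,0,0],[0,0,0],[0,0,0],[0,0,0],[0,0,0],[0,0,0],[0,0,0],[0,0,0],[0,0,0]],"fingers":[0,0,0,0,0,0,0,0,0,0]}'
python3 - <<'E'
from h import *
s=snapshot("scene"); P=cloud(s); L=led(P); k=(abs(L[...,0]-9)<40)&(abs(L[...,1]+90)<30)&(P[...,2]>66)&(P[...,2]<150)
print(np.c_[L[k],P[k][:,2]][P[k][:,2].argsort()][:12].round()); plan(10,-90,25)
E
```

```text
clock: 9.72
position: [541.6, -37.6, 46.6]
tool_rot: [-0.0, 0.671, 0.741, -0.0]
contact_force: [0.3, -0.6, -0.1]
gripper_width: -0.3
grip_force: 0.0
clock: 10.55
position: [541.7, -37.7, 39.3]
tool_rot: [0.0, 0.671, 0.741, 0.0]
contact_force: [-0.5, -0.6, -0.1]
gripper_width: -0.2
grip_force: 0.0
[[  3. -82.  79.]
 [ 15. -81.  83.]
 [  1. -84.  83.]
 [ 10. -80.  84.]
 [ -3. -92.  85.]
 [  2. -81.  85.]
 [  4. -79.  85.]
 [ 11. -81.  87.]
 [ -4. -84.  87.]
 [  3. -82.  88.]
 [ 15. -81.  88.]
 [  4. -79.  88.]]
t 10.6 ledge [  9.7 -90.4] z 39.2 psi 95.66 F [ 0.3  0.3 -0.3]
lin total [0.0007 0.0006 0.0285] mm [ 0.4  0.3 14.2] ang [0. 0. 0.]
```

```bash
python3 -m inch '{"linear":[[0,0,0.004],[0,0,0.004],[0,0,0.004],[0,0,0.004],[0,0,0.004],[0,0,0.002],[0,0,0.002],[0,0,0.002],[0,0,0],[0,0,0]],"angular":[[0,0,0],[0,0,0],[0,0,0],[0,0,0],[0,0,0],[0,0,0],[0,0,0],[0,0,0],[0,0,0],[0,0,0]],"fingers":[0,0,0,0,0,0,0,0,0,0]}'
python3 -m inch '{"linear":[[0,0,0.001],[0,0,0.001],[0,0,0.001],[0,0,0.001],[0,0,0.001],[0,0,0.001],[0,0,0],[0,0,0],[0,0,0],[0,0,0]],"angular":[[0,0,0],[0,0,0],[0,0,0],[0,0,0],[0,0,0],[0,0,0],[0,0,0],[0,0,0],[0,0,0],[0,0,0]],"fingers":[0,0,0,0,0,0,0,0,0,0]}'
python3 - <<'E'
from h import *
s=snapshot("scene"); P=cloud(s); L=led(P); k=(abs(L[...,0]-9)<40)&(abs(L[...,1]+90)<30)&(P[...,2]>64)&(P[...,2]<150)
print(np.sort(P[k][:,2])[:8].round()); plan(10,-90,25)
E
```

```text
clock: 11.43
position: [541.7, -37.7, 26.2]
tool_rot: [-0.0, 0.671, 0.741, -0.0]
contact_force: [-0.1, 0.0, 0.1]
gripper_width: 0.0
grip_force: 0.0
clock: 12.27
position: [541.7, -37.7, 23.2]
tool_rot: [0.0, 0.671, 0.741, 0.0]
contact_force: [-0.9, 0.7, -0.4]
gripper_width: -0.2
grip_force: 0.0
[65. 66. 66. 67. 67. 69. 69. 70.]
t 12.32 ledge [  9.7 -90.3] z 23.2 psi 95.65 F [-0.4  0.6 -0.1]
lin total [ 0.0007  0.0006 -0.0035] mm [ 0.3  0.3 -1.8] ang [0. 0. 0.]
```

```bash
python3 -m inch '{"linear":[[0,0,0.001],[0,0,0.001],[0,0,0.001],[0,0,0.001],[0,0,0],[0,0,0],[0,0,0],[0,0,0],[0,0,0],[0,0,0]],"angular":[[0,0,0],[0,0,0],[0,0,0],[0,0,0],[0,0,0],[0,0,0],[0,0,0],[0,0,0],[0,0,0],[0,0,0]],"fingers":[0,0,0,0,0,0,0,0,0,0]}'

```

```text
clock: 13.15
position: [541.7, -37.7, 22.0]
tool_rot: [0.0, 0.671, 0.741, -0.0]
contact_force: [-3.8, -1.2, 10.3]
gripper_width: 0.3
grip_force: 5.0
```

```bash
python3 -m inch '{"linear":[[0,0,-0.03],[0,0,-0.03],[0.03,-0.029,0],[0.03,-0.029,0],[0.03,-0.029,0],[0.03,-0.029,0],[0.03,-0.029,0],[0.03,-0.029,0],[0.03,-0.029,0],[0.03,-0.029,0]],"angular":[[0,0,0],[0,0,0],[0,0,0],[0,0,0],[0,0,0],[0,0,0],[0,0,0],[0,0,0],[0,0,0],[0,0,0]],"fingers":[0,0,0,0,0,0,0,0,0,0]}'
python3 -m inch '{"linear":[[0,0,0],[0,0,0.01],[0,0,0.01],[0,0,0.01],[0,0,0.01],[0,0,0.01],[0,0,0.005],[0,0,0],[0,0,0],[0,0,0]],"angular":[[0,0,0],[0,0,0],[0,0,0],[0,0,0],[0,0,0],[0,0,0],[0,0,0],[0,0,0],[0,0,0],[0,0,0]],"fingers":[0,0,0,0,0,0,0,0,0,0]}'
python3 -c "from h import *; plan(-80,29,24.3)"
```

```text
clock: 13.98
position: [413.6, 70.8, 51.2]
tool_rot: [0.0, 0.671, 0.741, 0.0]
contact_force: [1.0, 0.0, 0.1]
gripper_width: -0.1
grip_force: 0.0
clock: 14.82
position: [414.5, 70.4, 23.7]
tool_rot: [0.0, 0.671, 0.741, 0.0]
contact_force: [1.1, -0.8, -0.8]
gripper_width: -0.3
grip_force: 0.0
t 14.82 ledge [-106.2   29.7] z 23.7 psi 95.66 F [ 1.1 -0.8 -0.8]
lin total [-0.0014  0.0525 -0.0011] mm [-0.7 26.2 -0.6] ang [ 0. -0.  0.]
```

```bash
python3 -m inch '{"linear":[[0,0.01,-0.001],[0,0.01,0],[0,0.01,0],[0,0.008,0],[0,0.008,0],[0,0.006,0],[0,0.006,0],[0,0.006,0],[0,0.006,0],[0,0,0]],"angular":[[0,0,0],[0,0,0],[0,0,0],[0,0,0],[0,0,0],[0,0,0],[0,0,0],[0,0,0],[0,0,0],[0,0,0]],"fingers":[0,0,0,0,0,0,0,0,0,0]}'
cat > look.py <<'E'
from h import *
s=snapshot("scene"); r,b,*_=plate(s); print("plate",led(b).round(1).tolist()); plan(-55,29,24.3)
E
python3 look.py
```

```text
clock: 15.65
position: [449.6, 73.8, 24.1]
tool_rot: [-0.0, 0.671, 0.741, -0.0]
contact_force: [-0.5, -0.1, -0.5]
gripper_width: 0.1
grip_force: 0.0
plate [[-70.2, 101.5], [-63.5, -5.3], [37.5, 1.1], [30.8, 107.8]]
t 15.7 ledge [-71.2  29.7] z 24.1 psi 95.65 F [ 0.  -0.4  0.3]
lin total [-0.0014  0.0325 -0.0003] mm [-0.7 16.2 -0.2] ang [-0. -0.  0.]
```

```bash
python3 -m inch '{"linear":[[0,0.005,0],[0,0.005,0],[0,0.005,0],[0,0.005,0],[0,0.005,0],[0,0.005,0],[0,0.004,0],[0,0.003,0],[0,0.003,0],[0,0,0]],"angular":[[0,0,0],[0,0,0],[0,0,0],[0,0,0],[0,0,0],[0,0,0],[0,0,0],[0,0,0],[0,0,0],[0,0,0]],"fingers":[0,0,0,0,0,0,0,0,0,0]}'
python3 look.py
```

```text
clock: 16.53
position: [469.5, 75.8, 24.2]
tool_rot: [0.0, 0.671, 0.741, 0.0]
contact_force: [-0.5, 0.7, -0.7]
gripper_width: -0.0
grip_force: 0.0
plate [[-47.9, 100.9], [-45.3, -0.9], [55.8, 1.7], [53.2, 103.5]]
t 16.58 ledge [-51.1  29.7] z 24.2 psi 95.66 F [-0.8 -0.6 -0.6]
lin total [-0.0014 -0.0078 -0.0001] mm [-0.7 -3.9 -0.1] ang [ 0.0001 -0.      0.    ]
```

```bash
python3 -m inch '{"linear":[[0,0.002,0],[0,0.002,0],[0,0.002,0],[0,0.002,0],[0,0.0015,0],[0,0.0015,0],[0,0,0],[0,0,0],[0,0,0],[0,0,0]],"angular":[[0,0,0],[0,0,0],[0,0,0],[0,0,0],[0,0,0],[0,0,0],[0,0,0],[0,0,0],[0,0,0],[0,0,0]],"fingers":[0,0,0,0,0,0,0,0,0,0]}'
python3 look.py
```

```text
clock: 17.42
position: [474.7, 76.3, 24.2]
tool_rot: [0.0, 0.671, 0.741, 0.0]
contact_force: [-1.3, -0.2, -0.4]
gripper_width: -0.0
grip_force: 0.4
plate [[-41.8, 101.2], [-40.6, 0.0], [59.3, 1.2], [58.1, 102.4]]
t 17.47 ledge [-45.8  29.7] z 24.2 psi 95.66 F [-0.4  0.2  0.6]
lin total [-0.0013 -0.0184 -0.0002] mm [-0.7 -9.2 -0.1] ang [ 0.0001 -0.      0.    ]
```

```bash
python3 -m inch '{"linear":[[0,0.001,0],[0,0.001,0],[0,0.001,0],[0,0.001,0],[0,0.001,0],[0,0,0],[0,0,0],[0,0,0],[0,0,0],[0,0,0]],"angular":[[0,0,0],[0,0,0],[0,0,0],[0,0,0],[0,0,0],[0,0,0],[0,0,0],[0,0,0],[0,0,0],[0,0,0]],"fingers":[0,0,0,0,0,0,0,0,0,0]}'
python3 look.py
```

```text
clock: 18.3
position: [475.7, 76.6, 23.9]
tool_rot: [-0.001, 0.671, 0.741, -0.001]
contact_force: [-6.3, 1.1, 3.6]
gripper_width: 0.0
grip_force: 3.1
plate [[-40.4, 101.2], [-39.8, 0.6], [59.7, 1.2], [59.0, 101.8]]
t 18.35 ledge [-44.7  29.9] z 24.0 psi 95.68 F [-5.8  0.3  3.5]
lin total [-0.0017 -0.0207 -0.0006] mm [ -0.9 -10.3  -0.3] ang [-0.0007  0.0001  0.0002]
```

```bash
python3 -m inch '{"linear":[[0,-0.02,0],[0,0,-0.04],[0,0,-0.04],[0,0,0],[-0.035,0.022,0],[-0.035,0.022,0],[-0.035,0.022,0],[-0.035,0.022,0],[-0.035,0.022,0],[-0.035,0.022,0]],"angular":[[0,0,0],[0,0,0],[0,0,0],[0,0,0],[0,0,0],[0,0,0],[0,0,0],[0,0,0],[0,0,0],[0,0,0]],"fingers":[0,0,0,0,0.3,0.3,0.3,0.3,0.3,0.3]}'
python3 - <<'E'
from h import *
plan(11,-84,27)
E
```

```text
clock: 19.18
position: [543.9, -23.7, 63.9]
tool_rot: [0.001, 0.671, 0.741, 0.0]
contact_force: [-0.4, 0.2, -1.0]
gripper_width: 25.7
grip_force: 0.0
t 19.18 ledge [ 13.2 -76.7] z 63.9 psi 95.64 F [-0.4  0.2 -1. ]
lin total [-0.0146 -0.0045  0.0739] mm [-7.3 -2.2 36.9] ang [ 0.0003  0.0002 -0.0001]
```

```bash
python3 -m inch '{"linear":[[-0.0145,-0.0045,0],[0,0,0.015],[0,0,0.015],[0,0,0.015],[0,0,0.015],[0,0,0.01],[0,0,0.006],[0,0,0.002],[0,0,0.001],[0,0,0]],"angular":[[0,0,0],[0,0,0],[0,0,0],[0,0,0],[0,0,0],[0,0,0],[0,0,0],[0,0,0],[0,0,0],[0,0,0]],"fingers":[0.3,0.3,0.3,0.3,0.3,0.3,0.3,0.3,0.3,0.3]}'
python3 -m inch '{"linear":[[0,0,0.002],[0,0,0.001],[0,0,0.001],[0,0,0.001],[0,0,0],[0,0,0],[0,0,0],[0,0,0],[0,0,0],[0,0,0]],"angular":[[0,0,0],[0,0,0],[0,0,0],[0,0,0],[0,0,0],[0,0,0],[0,0,0],[0,0,0],[0,0,0],[0,0,0]],"fingers":[0.3,0.3,0.3,0.3,0.3,0.3,0.3,0.3,0.3,0.3]}'
python3 look.py
```

```text
clock: 20.02
position: [541.8, -29.7, 24.8]
tool_rot: [0.0, 0.671, 0.741, 0.0]
contact_force: [0.1, 0.0, 0.4]
gripper_width: 25.1
grip_force: 0.0
clock: 20.85
position: [541.7, -29.9, 22.2]
tool_rot: [0.0, 0.671, 0.741, 0.0]
contact_force: [0.6, -0.4, -0.3]
gripper_width: 25.7
grip_force: 0.0
plate [[-40.3, 101.9], [-40.1, -48.9], [59.3, -48.8], [59.2, 102.0]]
t 20.9 ledge [ 10.4 -82.6] z 22.2 psi 95.66 F [-0.5 -0.8 -0.5]
lin total [ 0.2232 -0.1307 -0.0042] mm [111.6 -65.4  -2.1] ang [0.     0.     0.0001]
```

```bash
python3 -m inch '{"linear":[[0,0,0.001],[0,0,0.001],[0.005,0,0],[0.006,0,0],[0.006,0,0],[0.006,0,0],[0.006,0,0],[0.006,0,0],[0.006,0,0],[0,0,0]],"angular":[[0,0,0],[0,0,0],[0,0,0],[0,0,0],[0,0,0],[0,0,0],[0,0,0],[0,0,0],[0,0,0],[0,0,0]],"fingers":[0.3,0.3,0.3,0.3,0.3,0.3,0.3,0.3,0.3,0.3]}'
python3 -m inch '{"linear":[[0.006,0,0],[0.006,0,0],[0.006,0,0],[0.006,0,0],[0.006,0,0],[0.006,0,0],[0.006,0,0],[0.006,0,0],[0.006,0,0],[0.002,0,0]],"angular":[[0,0,0],[0,0,0],[0,0,0],[0,0,0],[0,0,0],[0,0,0],[0,0,0],[0,0,0],[0,0,0],[0,0,0]],"fingers":[0.3,0.3,0.3,0.3,0.3,0.3,0.3,0.3,0.3,0.3]}'
python3 look.py
```

```text
clock: 21.73
position: [540.5, -9.9, 21.9]
tool_rot: [0.001, 0.671, 0.741, 0.0]
contact_force: [0.8, -1.4, 6.2]
gripper_width: 25.5
grip_force: 3.3
clock: 22.57
position: [537.7, 16.8, 21.9]
tool_rot: [0.001, 0.672, 0.741, -0.0]
contact_force: [0.8, -6.0, 7.3]
gripper_width: 25.6
grip_force: 4.2
plate [[-40.1, 125.6], [-41.4, -24.3], [57.6, -25.1], [58.9, 124.7]]
t 22.62 ledge [ 11.1 -35.5] z 21.9 psi 95.62 F [-0.1 -5.   7.5]
lin total [ 0.129  -0.1323 -0.0053] mm [ 64.5 -66.1  -2.6] ang [ 0.0004  0.0007 -0.0002]
```

```bash
python3 -m inch '{"linear":[[0.006,0.0004,-0.002],[0.009,0.0004,0],[0.009,0.0004,0],[0.009,0.0004,0],[0.009,0.0004,0],[0.009,0.0004,0],[0.009,0.0004,0],[0.009,0.0004,0],[0.009,0.0004,0],[0.005,0,0]],"angular":[[0,0,0],[0,0,0],[0,0,0],[0,0,0],[0,0,0],[0,0,0],[0,0,0],[0,0,0],[0,0,0],[0,0,0]],"fingers":[0.3,0.3,0.3,0.3,0.3,0.3,0.3,0.3,0.3,0.3]}'
python3 look.py
```

```text
clock: 23.45
position: [534.3, 60.9, 22.1]
tool_rot: [-0.0, 0.671, 0.741, 0.0]
contact_force: [-0.3, -0.8, -1.2]
gripper_width: 25.6
grip_force: 0.7
plate [[-40.0, 169.4], [-41.3, 18.5], [57.9, 17.7], [59.3, 168.5]]
t 23.5 ledge [12.2  9. ] z 22.2 psi 95.73 F [-0.3 -0.1 -0.2]
lin total [ 0.0403 -0.1343 -0.0042] mm [ 20.1 -67.2  -2.1] ang [ 0.0001 -0.0003  0.0004]
```

```bash
python3 -m inch '{"linear":[[0.006,0.0004,0],[0.009,0.0004,0],[0.009,0.0004,0],[0.009,0.0004,0],[0.009,0.0004,0],[0.009,0.0004,0],[0.009,0.0004,0],[0.009,0.0004,0],[0.009,0.0004,0],[0.005,0,0]],"angular":[[0,0,-0.0022],[0,0,0],[0,0,0],[0,0,0],[0,0,0],[0,0,0],[0,0,0],[0,0,0],[0,0,0],[0,0,0]],"fingers":[0.3,0.3,0.3,0.3,0.3,0.3,0.3,0.3,0.3,0.3]}'
python3 look.py
```

```text
clock: 24.33
position: [532.1, 102.3, 22.2]
tool_rot: [-0.0, 0.669, 0.744, 0.0]
contact_force: [-0.3, -0.9, -0.6]
gripper_width: 26.0
grip_force: 0.6
plate [[-40.9, 209.6], [-42.1, 60.7], [59.3, 59.9], [60.5, 208.8]]
t 24.38 ledge [13.9 50.4] z 22.3 psi 96.12 F [ 0.2 -0.1 -0.1]
lin total [-0.0416 -0.1381 -0.0041] mm [-20.8 -69.1  -2. ] ang [ 0.0002 -0.0003  0.0026]
```

```bash
python3 -m inch '{"linear":[[0.005,0.0001,0],[0.009,0.0001,0],[0.009,0.0001,0],[0.009,0.0001,0],[0.009,0.0001,0],[0.009,0.0001,0],[0.009,0.0001,0],[0.009,0.0001,0],[0.008,0,0],[0.004,0,0]],"angular":[[0,0,0],[0,0,0],[0,0,0],[0,0,0],[0,0,0],[0,0,0],[0,0,0],[0,0,0],[0,0,0],[0,0,0]],"fingers":[0.3,0.3,0.3,0.3,0.3,0.3,0.3,0.3,0.3,0.3]}'
python3 look.py
```

```text
clock: 25.22
position: [528.1, 142.1, 22.3]
tool_rot: [-0.0, 0.669, 0.744, 0.0]
contact_force: [-0.2, -1.2, 0.7]
gripper_width: 25.7
grip_force: 0.7
plate [[-41.1, 250.1], [-41.0, 99.9], [60.5, 99.9], [60.4, 250.2]]
t 25.27 ledge [13.8 90.1] z 22.3 psi 96.11 F [-0.2  1.3 -0.3]
lin total [-0.1211 -0.1386 -0.0042] mm [-60.6 -69.3  -2.1] ang [ 0.0001 -0.0002  0.0026]
```

```bash
python3 -m inch '{"linear":[[-0.01,0,0],[-0.02,0,0],[-0.02,0,0],[0,0,-0.03],[0,0,-0.05],[0,0,-0.05],[-0.03,-0.05,-0.05],[-0.03,-0.05,0],[-0.03,-0.05,0],[0,0,0]],"angular":[[0,0,0],[0,0,0],[0,0,0],[0,0,0],[0,0,0],[0,0,0],[0,0,0],[0,0,0],[0,0,0],[0,0,0]],"fingers":[0.3,0.3,0.3,0.3,0.3,0.3,0.3,0.3,0.3,0.3]}'
python3 -m inch '{"linear":[[-0.05,-0.04,0],[-0.05,-0.04,0],[-0.05,-0.04,0],[-0.05,0,0],[-0.05,0,0],[0,0,0],[0,0,0],[0,0,0],[0,0,0],[0,0,0]],"angular":[[0,0,0],[0,0,0],[0,0,0],[0,0,0],[0,0,0],[0,0,0],[0,0,0],[0,0,0],[0,0,0],[0,0,0]],"fingers":[0.3,0.3,0.3,0.3,0.3,0.3,0.3,0.3,0.3,0.3]}'
python3 look.py; python3 - <<'E'
from h import *
s=snapshot("top"); r,b,*_=plate(s); print("plate top",led(b).round(1).tolist())
cv2.imwrite("pics/fin.png",cv2.resize(s["color"][120:270,170:470],None,fx=2.6,fy=2.6))
E
```

```text
clock: 26.1
position: [456.8, 58.3, 111.7]
tool_rot: [0.0, 0.67, 0.742, -0.003]
contact_force: [-1.1, -0.3, -0.8]
gripper_width: 25.4
grip_force: 0.0
clock: 26.93
position: [414.5, -66.3, 112.2]
tool_rot: [-0.0, 0.668, 0.744, 0.0]
contact_force: [-0.2, 0.8, 0.7]
gripper_width: 25.8
grip_force: 0.0
plate [[-41.1, 250.5], [-41.1, 99.5], [58.9, 99.5], [59.0, 250.4]]
t 26.98 ledge [-119.7 -106.2] z 112.2 psi 96.15 F [-0.3 -0.2  0. ]
lin total [0.2693 0.1318 0.1758] mm [134.7  65.9  87.9] ang [-0.     -0.      0.0028]
plate top [[-41.2, 251.5], [-40.3, 100.2], [58.8, 100.8], [57.9, 252.1]]
```

View pics/fin.png

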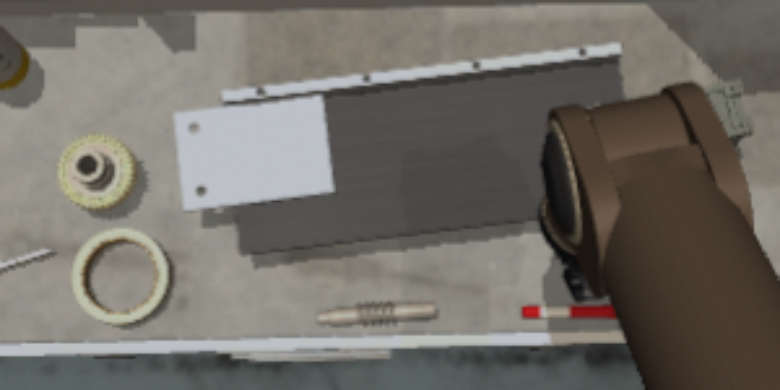

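The final top view shows the plate flat against the fence from (175,112) to (332,190), with the holed end overhanging about 50 mm. The worm wheel, tape, worm shaft and marker are where they started, and the arm is clear.

```bash
python3 -c "from workcell import job; print(job.close_job())"
```

```text
the job is handed in; nothing more can be done
None
```

I've handed the job in: by the camera measurements the plate lies flat along the fence (back edge within about 2 mm) with its holed end about 50 mm past the ledge's left end, it was only pushed, and the arm is clear at about 27 s. The hand-in returned no verdict, and I had to find the fingertip height by touch because the shut fingertips end about 38 mm above the reported TCP.

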